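# Slide a loaded coupon tray home in the sprung rack

### The arm

A 6-joint arm with a two-finger parallel gripper is mounted at the origin on the work surface. World frame = base frame: x ahead of the robot, y to its left, z up, the work surface at z = 0. Lengths are in m, angles in degrees, forces in N, time in s.
With the tool pointing down it reaches from about 0.3 to 0.75 m from the base axis. Payload 8.5 kg.
Tool frame: the origin (TCP) lies between the finger pads; the fingertips stand 17 mm ahead of it and the grasp point (between the pads) lies 2 mm behind it; z points along the fingers, y is the direction in which the jaws open and shut (so a half turn about z gives the same grasp; the last joint's range is limited). The gripper opens to 85 mm and grips with 20 to 120 N. Pads are 22 mm wide; open, the fingers measure 114 mm over their backs; the gripper's body (76 mm by 85 mm) begins 54 mm behind the grasp point. The pads swing forward as they close: fully open they stand 13 mm farther back than shut.
Start: joints at [-86.82, 21.807, 74.336, -0, 83.858, -12.336], TCP at [0.147, -0.53, 0.248] pointing down, gripper open.
Joint ranges: [-178.18, 178.18], [-50.72, 133.34], [12.68, 142.11], [-81.47, 261.47], [9.98, 163.14], [-165.26, 165.26]. Speed limits (degrees/s): [136.94, 136.94, 180, 180, 180, 180].

### API

Orientations are given as a 3x3 rotation matrix whose columns are the frame's x, y, z axes.
In Python, from rig import readout, eyes, env gives the robot as it stands.
- The arm moves only by the tool arm_command, never from a script. Its argument "rows" is text: rows parted by semicolons, each of 7 numbers parted by spaces: the closure, from 0 (fully open) to 1 (shut), then the shift along the tool's x, y, z in mm, then the turn, a rotation vector about the tool's x, y, z in degrees. In form: grip dx dy dz rx ry rz; .... A call has 1 to 5 rows; each row shifts and turns the commanded pose from where the row before left it, along the tool's axes as they then stand; what a row does not reach is not made up. A row lasts 1/12 s, in which the tool goes at most 41.7 mm and 7.16 degrees, less where a joint would pass 70% of its speed; a pose out of reach is approached as far as the arm can. A call with a gripper value outside its range is refused whole. The fingers move at their own pace and stop on an object; "squeeze" is the grip in N (left out, the last holds). Time passes only in rows, so rows that do not move let the fingers close. It gives the time, the measured TCP pose, the force and the opening at its end, in the units of the state.
- readout.observe(): the state, without advancing time (a new reading comes with each control period).
- eyes.get_image(name): name is "side" or "top" or "wrist"; returns the picture (400x640x3 uint8, red, green, blue); there is no depth.
- eyes.camera_model(name): a dict with "mtx" (3x3 intrinsics, pixels), "view" (4x4, takes a point from world to camera coordinates). Camera axes: x right, y up, looking along -z (the intrinsics and any distortion apply to the point x, -y, -z); pixel columns grow to the right and rows downward; lengths in m; the calibration is good to about 2 mm. A picture is of the moment at which its call begins: read the wrist's pose just before it. camera_model takes no time and is no camera call; for the wrist camera it gives the pose at the moment of the call.
- env.close_job(): hands the job in, once; it reports no verdict.
The state is a dict: "time_s": time; "q": joint angles; "qvel": joint speeds; "joint_efforts": joint torques, N m; "position": TCP position; "tool_rot": TCP orientation; "ft_force": force on the tool from outside, world axes, zero at the start; "wrist_torque": the same for the moment, N m; "grip_width": finger opening in m.
Only numpy, scipy, OpenCV 4.12 (cv2) and the standard library are available. Lean on these libraries where they do the work, as an engineer would, in place of code of your own. Each camera call takes 0.05 s, during which the arm holds its last target. There are 200 camera calls.

### The job

Put the loaded coupon tray away in the slotted steel rack: nose first onto the runners, then push it in against the sprung back stop until its tail drops behind the two upturned lips at the front and the tray lies flat, and let go. Ease it in without ramming the stop, keep the pieces in the tray, and leave the other things on the bench where they are.

Things in the scene. Friction and masses are not known exactly. Their poses are not given: they have to be found in the camera images.
- rack: Fixed dark steel flat-bar rack, 241 long (x), 158 wide (y), 118 high. Origin: on the bench below its middle; x points from open front to back, z up. Two runners, tops at z=40, |y| 45 to 67. Side guides: inner faces |y|=67 (2 mm play each side of the tray), x -100 to 125, tops z=54. A tray put away lies flat, its origin at about rack x=0, y=0, z=40. Steel friction varies.
- rack_lips (a point): Between the two upturned lips, at lip-top height on the lips' inner faces: rack x=-100, y=0, z=47. A lip crosses the front end of each runner: x -107 to -100, |y| 45 to 67, 7 above the runner. Between them (|y|<45) the front is open.
- rack_bar (a point): Middle of the front edge of the top frame's front cross bar, at its underside: rack x=-55, y=0, z=112. The bar spans the rack, x -55 to -35, z 112 to 118; another lies at x 105 to 125. A hand on the carrying handle cannot pass the front bar, so the tray must be let go and pushed the rest of the way.
- stop: Sprung back stop of the rack: a steel plate 80 wide, 20 high. Origin: middle of its front face, at rack x=94 (free), y=0, z=53; it slides 13 mm towards the back to a hard end. Spring force 4.5 N when free plus 0.3 N per mm. With the tray home it is pressed about 6 mm and holds it against the lips; at its end the tray's tail is 7 mm behind the lips.
- tray: Open bright steel tray, 200 long (x), 130 wide (y), walls 22 high, 3.5 thick, floor 3 thick, 0.3 to 0.5 kg empty. Origin: centre of its underside; x points to the nose (plain end, goes in first). Ribs along x at y=+-17.5, 13 high. Loaded, it balances within 15 mm of its middle. Let go partly in (origin at rack x -90 to -10), it rests on the lip tops with its nose on the runners, 2 to 3 degrees nose down.
- tray_handle (a point): Centre of the carrying handle (tray x=0, y=0, z=42): a dark bar 60 long along x, 10 wide (y), z 36 to 48, on two posts at x=+-25
- tray_tab (a point): Centre of the pull tab at the tail (tray x=-118, y=0, z=21): an upright dark plate 8 thick (y), x -136 to -100, z 8 to 34, for pinching
- tray_tail (a point): Middle of the lower edge at the tail end of the tray (tray x = -100, z = 0)
- tray_nose (a point): Middle of the lower edge at the nose end of the tray (tray x = 100, z = 0)
- coupon_l: Loose dark steel weld coupon lying in the tray's left compartment, 110 x 36 x 10, origin centre of its underside, about 0.15 kg
- coupon_r: The same in the right compartment
- nipple: Loose steel pipe ring standing at the tray's nose, 34 outside diameter, 22 high, origin centre of its underside, about 0.07 kg
- stub: Bystander: dark pipe stub standing between tray and rack, 34 diameter, 38 high
- hammer: Bystander: hammer, 260 long, lying near the robot
- brush: Bystander: brush lying on the right side
- wrench: Bystander: wrench lying on the left side
- can: Bystander: grey can, 66 diameter, 120 high, at the far side between tray and rack
- angle: Bystander: piece of angle iron, 100 x 50 x 50, on the right side
- clamp: Bystander: bar clamp, about 240 long, on the left side
Things that resemble listed ones, but are neither listed nor needed, are in the scene too. Leave any green or turquoise look-alike of the coupon_r alone. There is more than one size of the nipple; the job needs the smaller.

How it is judged:
By the outcome, as a careful person would: the job done as asked, in the order asked, and still so for the second after the job is handed in, with the robot touching nothing.
It also fails if it takes over 61 s, if anything falls off the work surface, if the arm or the gripper's body presses on something with over 40 N, if the wrist force passes 120 N, or if a joint passes its speed limit or range.

## Working session

There is one attempt and no reset: what is moved stays moved. The work goes in short steps, Python scripts to look and compute and a tool call to move; the robot and the scene stay as the last step left them, time stands still between calls to the robot, and variables do not carry over. Pictures are saved under pics/ and viewed, about 8 in all and at most 12, crops included, and the job is handed in when it is done.

Besides the shell and the picture viewer there is one more tool, called as name(argument=value, ...), one argument or row to a line, values as JSON. arm_command: Moves the arm, as the interface text tells. Its arguments: {"type":"object","properties":{"rows":{"type":"string"},"squeeze":{"type":"number"}},"required":["rows"]}

```bash
mkdir -p pics; ls; python3 - <<'E'
from rig import readout, eyes, env
import cv2
s=readout.observe(); print(s)
for n in ("top","side"):
    im=eyes.get_image(n); cv2.imwrite(f"pics/{n}0.png",im[:,:,::-1])
    print(n,eyes.camera_model(n))
E
```

```text
pics
{'time_s': 0.0, 'q': array([-8.68181321e+01,  2.18400355e+01,  7.43838763e+01,  8.71087887e-04,
        8.38574140e+01, -1.23347276e+01]), 'qvel': array([ 0.00202559, -0.02283127,  0.0107701 , -0.00212084,  0.0214028 ,
       -0.08320002]), 'joint_efforts': array([-1.04317216e-03, -4.48463380e+01, -2.31279570e+01, -1.76488256e-04,
        4.76682850e-03,  8.64145363e-06]), 'position': array([ 0.14713087, -0.52968435,  0.24772587]), 'tool_rot': array([[ 9.63553456e-01,  2.67515855e-01, -6.36918824e-05],
       [ 2.67515674e-01, -9.63552465e-01,  1.41805251e-03],
       [ 3.17981059e-04, -1.38340797e-03, -9.99998993e-01]]), 'ft_force': array([-0.37792306,  0.23004612,  0.01399384]), 'wrist_torque': array([-0.03686108, -0.0441445 , -0.00397711]), 'grip_width': 0.08572737942184845}
top {'mtx': array([[474.33536953,   0.        , 323.38051696],
       [  0.        , 474.33536953, 200.03990249],
       [  0.        ,   0.        ,   1.        ]]), 'view': array([[-0.02084735, -0.99961357, -0.0183877 ,  0.02818537],
       [ 0.99307901, -0.0228303 ,  0.11520788, -0.58670211],
       [-0.11558316, -0.01585866,  0.9931712 , -1.48076722],
       [ 0.        ,  0.        ,  0.        ,  1.        ]])}
side {'mtx': array([[394.89438249,   0.        , 318.02646588],
       [  0.        , 394.89438249, 201.44484478],
       [  0.        ,   0.        ,   1.        ]]), 'view': array([[-0.90436133, -0.42610167, -0.02383195,  0.54980601],
       [ 0.23133478, -0.53638246,  0.81165145, -0.22173583],
       [-0.35862907,  0.72851302,  0.58365569, -0.95072887],
       [ 0.        ,  0.        ,  0.        ,  1.        ]])}
```

View pics/top0.png

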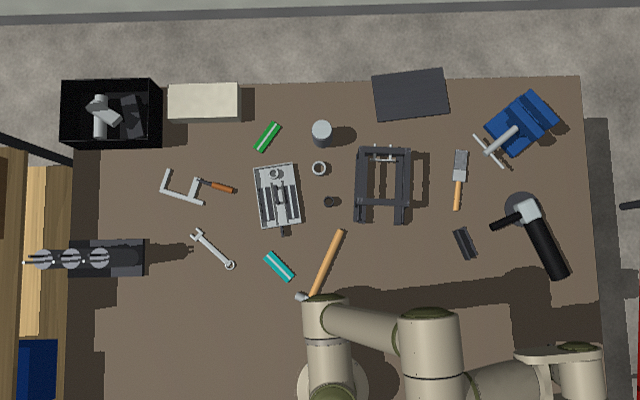

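View pics/side0.png

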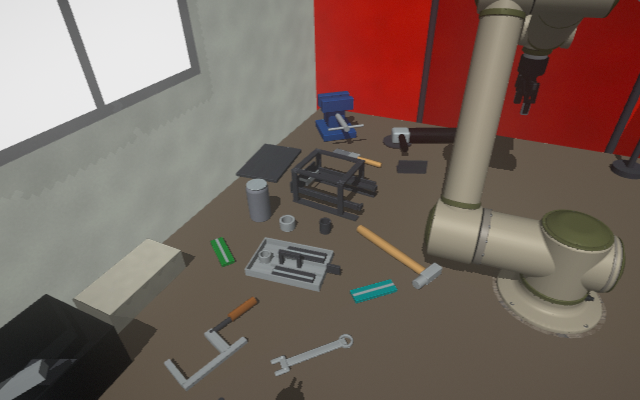

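The top view shows the tray at about (277,196), nose up and tab at (286,232). The rack is at (384,185) with its open front towards the robot. I'll enlarge this area.

```bash
python3 - <<'E'
import cv2
im=cv2.imread("pics/top0.png")[125:245,240:430]
cv2.imwrite("pics/top0c.png",cv2.resize(im,None,fx=4.2,fy=4.2,interpolation=cv2.INTER_CUBIC))
im=cv2.imread("pics/side0.png")[140:300,235:385]
cv2.imwrite("pics/side0c.png",cv2.resize(im,None,fx=3.75,fy=3.75,interpolation=cv2.INTER_CUBIC))
E
```

```text
(no output)
```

View pics/top0c.png

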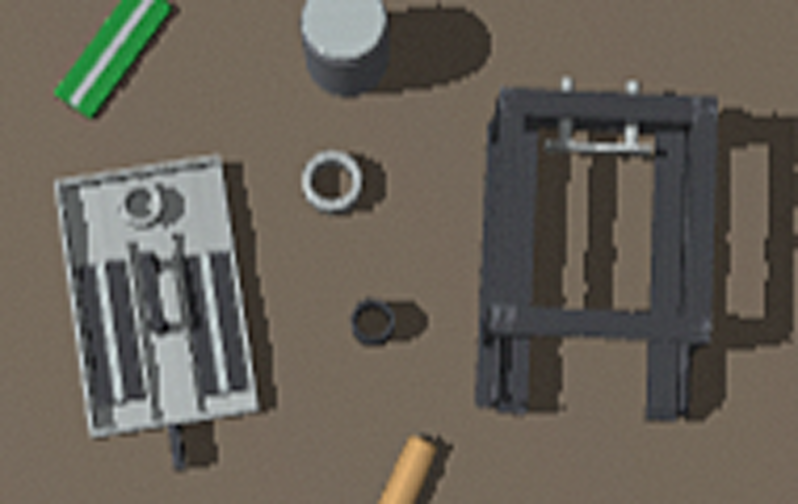

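```bash
cat > h.py <<'E'
import numpy as np, cv2
from scipy.optimize import least_squares
from scipy.spatial.transform import Rotation as R
def proj(cm,P):
    P=np.atleast_2d(P); c=P@cm["view"][:3,:3].T+cm["view"][:3,3]
    q=c*[1,-1,-1]; q=q@cm["mtx"].T
    return q[:,:2]/q[:,2:]
def place(p,L,z=0):
    c,s=np.cos(p[2]),np.sin(p[2]); L=np.array(L)
    return np.c_[p[0]+c*L[:,0]-s*L[:,1],p[1]+s*L[:,0]+c*L[:,1],L[:,2]+z]
def fit(cm,L,uv,p0):
    L=np.array(L)/1000.
    r=least_squares(lambda p:(proj(cm,place(p,L))-uv).ravel(),p0)
    return r.x,(r.fun.reshape(-1,2)).round(1)
E
python3 - <<'E'
from h import *
from rig import eyes
cm=eyes.camera_model("top")
f=lambda a:np.array(a)/4.2+[240,125]
p,r=fit(cm,[[100,65,22],[100,-65,22],[-100,-65,22],[-100,65,22]],f([[55,182],[220,157],[257,410],[92,437]]),[.5,.1,0]); print(p[:2],np.degrees(p[2]),r.tolist())
p,r=fit(cm,[[125,79,118],[125,-79,118],[-55,79,118],[-55,-79,118],[-107,45,44],[-107,-45,44]],f([[501,89],[717,98],[486,331],[711,341],[526,411],[647,419]]),[.5,-.1,0]); print(p[:2],np.degrees(p[2]),r.tolist())
g=lambda v:(proj(cm,place(p,np.array(v)/1000.))-[240,125])*4.2
print(g([[94,40,53],[94,-40,53],[-107,67,47],[-107,-67,47]]))
E
```

```text
[0.60723657 0.16460604] 7.681400046489705 [[-0.1, 0.0], [0.1, -0.2], [0.4, 0.2], [-0.4, 0.0]]
[ 0.61231429 -0.16777377] -4.201538906816606 [[-0.3, -0.8], [0.2, -0.5], [0.6, 0.2], [-0.3, 0.4], [-0.0, 0.6], [-0.2, 0.1]]
[[544.59994996 147.95533637]
 [650.51521191 153.02986726]
 [496.78967438 411.57690202]
 [676.19499006 420.75380992]]
```

View pics/side0c.png

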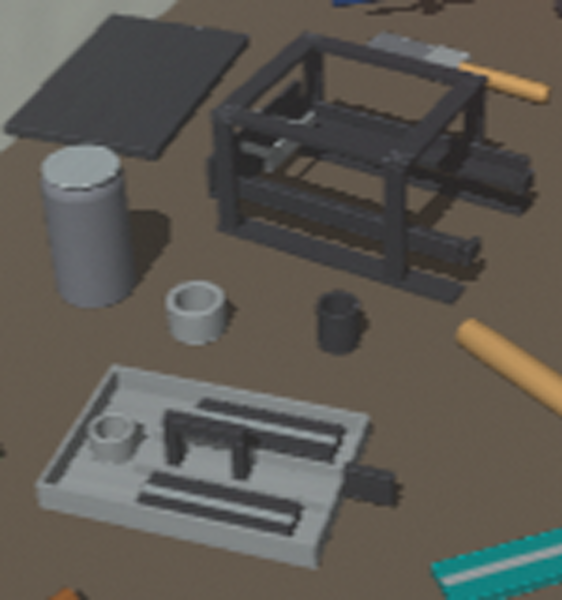

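Side crop agrees: tray with handle, two coupons, small ring at its nose, and the rack with lips at the front. First I'll move above the rack front for a close look.

```bash
cat >> h.py <<'E'
TR=[0.6072,0.1646,np.radians(7.68)]; RK=[0.6123,-0.1678,np.radians(-4.2)]
def toolR(yaw,pitch=0): # tool x along yaw, z down; pitch>0: nose down
    return R.from_euler('z',yaw)*R.from_euler('y',pitch)*R.from_matrix(np.diag([1,-1,-1.]))
def delta(s,pos,Rt):
    R0=R.from_matrix(s["tool_rot"])
    d=R0.inv().apply(np.array(pos)-s["position"])*1000
    rv=(R0.inv()*Rt).as_rotvec(degrees=True)
    print("tool shift mm",d.round(1),"turn",rv.round(2),"| at",(s["position"]*1000).round(1),"F",s["ft_force"].round(1),"w",round(s["grip_width"]*1000,1),"t",round(s["time_s"],2))
    return d,rv
E
python3 - <<'E'
from h import *
from rig import readout,eyes
s=readout.observe(); cm=eyes.camera_model("wrist"); V=cm["view"]
Rc=V[:3,:3].T; c=-Rc@V[:3,3]; Rt=s["tool_rot"]
print(Rt.T@(c-s["position"]), (Rt.T@Rc).round(3), cm["mtx"])
delta(s,[0.43,-0.155,0.33],toolR(RK[2]))
E
```

```text
[ 0.08214319  0.00128111 -0.12538771] [[-0.     0.949  0.315]
 [ 1.     0.    -0.   ]
 [-0.     0.315 -0.949]] [[329.73579467   0.         317.52750164]
 [  0.         329.73579467 202.32113575]
 [  0.           0.           1.        ]]
tool shift mm [ 372.9 -285.5  -81.8] turn [-0.08 -0.   19.72] | at [ 147.1 -529.7  247.8] F [-0.1 -0.1  0.1] w 85.5 t 0.1
```

arm_command(
  rows="0 35.5 -15.2 -5.5 0 0 0;0 35.5 -15.2 -5.5 0 0 0;0 35.5 -15.2 -5.5 0 0 0;0 35.5 -15.2 -5.5 0 0 0;0 35.5 -15.2 -5.5 0 0 0",
)

```text
time_s: 0.52
position: [0.2988, -0.4078, 0.2758]
tool_rot: [[0.964, 0.267, -0.0], [0.267, -0.964, 0.001], [-0.0, -0.001, -1.0]]
ft_force: [1.4, -1.3, 0.0]
grip_width: 0.0851
```

arm_command(
  rows="0 35.5 -15.2 -5.5 0 0 0;0 35.5 -15.2 -5.5 0 0 0;0 35.5 -15.2 -5.5 0 0 0;0 35.5 -15.2 -5.5 0 0 0;0 35.5 -15.2 -5.5 0 0 0",
)

```text
time_s: 0.93
position: [0.4497, -0.2869, 0.3034]
tool_rot: [[0.964, 0.267, -0.0], [0.267, -0.964, 0.0], [-0.0, -0.001, -1.0]]
ft_force: [-0.5, -0.6, 0.4]
grip_width: 0.0852
```

arm_command(
  rows="0 35.5 -15.2 -5.5 0 0 0;0 35.5 -15.2 -5.5 0 0 0;0 35.5 -15.2 -5.5 0 0 0;0 35.5 -15.2 -5.5 0 0 0;0 35.5 -15.2 -5.5 0 0 0",
)

```text
time_s: 1.35
position: [0.6004, -0.1661, 0.3308]
tool_rot: [[0.964, 0.268, -0.001], [0.268, -0.964, 0.0], [-0.001, -0.0, -1.0]]
ft_force: [0.1, -1.1, 1.0]
grip_width: 0.0853
```

arm_command(
  rows="0 0 0 0 0 0 6.6;0 0 0 0 0 0 6.6;0 0 0 0 0 0 6.5;0 0 0 0 0 0 0;0 0 0 0 0 0 0",
)

```text
time_s: 1.77
position: [0.5992, -0.1678, 0.3305]
tool_rot: [[0.998, -0.07, -0.001], [-0.07, -0.998, 0.0], [-0.001, -0.0, -1.0]]
ft_force: [0.5, -0.1, 0.3]
grip_width: 0.0853
```

```bash
python3 - <<'E'
from h import *
from rig import readout,eyes
import json
s=readout.observe(); cm=eyes.camera_model("wrist"); im=eyes.get_image("wrist")
cv2.imwrite("pics/w1.png",im[:,:,::-1]); np.savez("w1.npz",**cm)
delta(s,[0.6,-0.168,0.33],toolR(RK[2]))
P=np.array([[125,79,118],[125,-79,118],[-55,79,118],[-55,-79,118],[-107,45,40],[-107,-45,40],[-107,67,47],[-107,-67,47],[-100,67,54],[-100,-67,54]])/1000.
print(proj(cm,place(RK,P)).round(0).tolist())
E
```

```text
tool shift mm [0.8 0.2 0.5] turn [-0.02  0.04  0.21] | at [ 599.2 -167.8  330.5] F [ 0.5 -0.1  0.3] w 85.3 t 1.77
[[230.0, 29.0], [402.0, 29.0], [243.0, 213.0], [388.0, 213.0], [283.0, 229.0], [349.0, 229.0], [266.0, 231.0], [366.0, 231.0], [265.0, 228.0], [367.0, 228.0]]
```

View pics/w1.png

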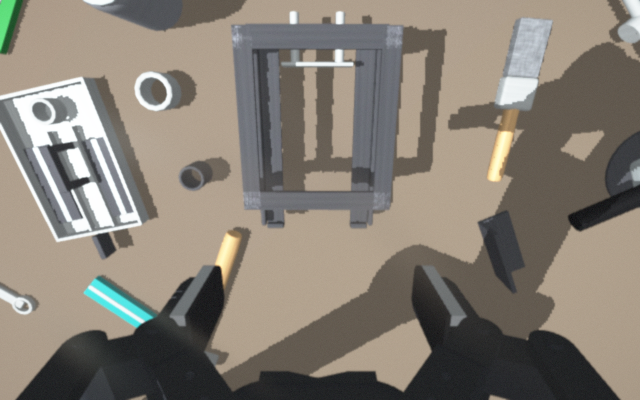

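Wrist view: rack frame corners at about (232,25), (402,24), (244,209), (391,209), with the lip fronts near row 227. I'll enlarge it.

```bash
python3 - <<'E'
import cv2
im=cv2.imread("pics/w1.png")[15:235,222:412]
cv2.imwrite("pics/w1c.png",cv2.resize(im,None,fx=4,fy=2.7,interpolation=cv2.INTER_CUBIC))
E
```

```text
(no output)
```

View pics/w1c.png

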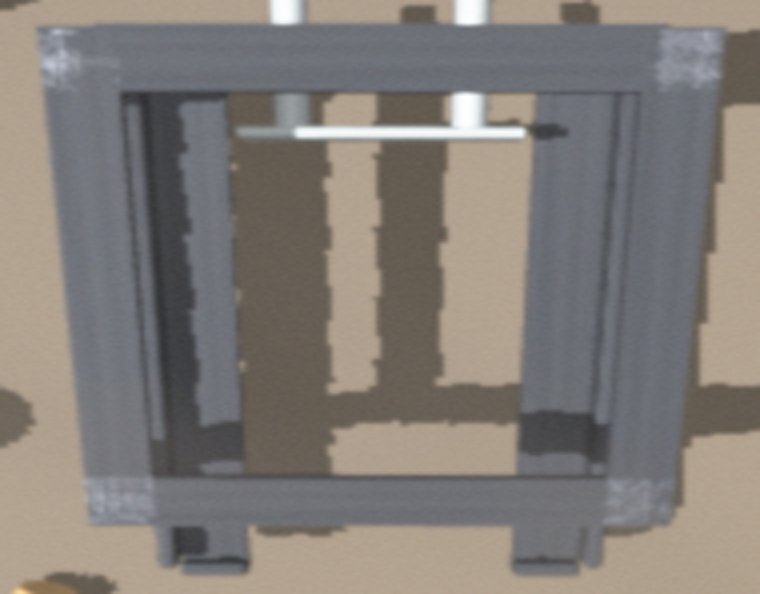

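```bash
python3 - <<'E'
from h import *
cw=dict(np.load("w1.npz"))
from rig import eyes
ct=eyes.camera_model("top")
f=lambda a:np.array(a)/[4,2.7]+[222,15]; ft=lambda a:np.array(a)/4.2+[240,125]
Lw=[[125,79,118],[125,-79,118],[-55,79,118],[-55,-79,118],[-107,67,47],[-107,45,47],[-107,-45,47],[-107,-67,47],[94,40,63],[94,-40,63]]
uw=f([[38,28],[723,27],[90,524],[676,524],[182,573],[249,573],[514,574],[580,574],[236,138],[526,138]])
p,r=fit(cw,Lw,uw,RK); print(p*[1e3,1e3,57.3],r.tolist())
# tray in same picture: rim corners
p,r=fit(cw,[[100,-65,22],[-100,-65,22],[-100,65,22]],np.array([[86,79],[146,221],[58,241]]),TR); print(p*[1e3,1e3,57.3],r.tolist())
E
```

```text
[ 616.12633997 -169.47321337   -3.95269504] [[-0.6, -1.0], [0.8, -0.8], [0.2, 0.5], [-1.0, 0.4], [0.0, 1.1], [-0.3, 1.1], [0.5, 0.7], [0.4, 0.7], [0.0, -0.5], [0.0, -0.6]]
[612.63269753 160.16373929   7.5826762 ] [[-0.2, -2.5], [-1.3, 3.2], [1.5, -0.0]]
```

arm_command(
  rows="0 -1.3 -33 3 0 0 0;0 -1.3 -33 3 0 0 0;0 -1.3 -33 3 0 0 0;0 -1.3 -33 3 0 0 0;0 -1.3 -33 3 0 0 0",
)

```text
time_s: 2.23
position: [0.6045, -0.0015, 0.3158]
tool_rot: [[0.998, -0.07, 0.0], [-0.07, -0.998, 0.0], [0.0, -0.0, -1.0]]
ft_force: [1.0, -0.3, -0.1]
grip_width: 0.085
```

arm_command(
  rows="0 -1.3 -33 15 0 0 0;0 -1.3 -33 20 0 0 0;0 -1.3 -33 20 0 0 0;0 -1.3 -33 20 0 0 0;0 -1.3 -33 20 0 0 0",
)

```text
time_s: 2.65
position: [0.6101, 0.1637, 0.22]
tool_rot: [[0.998, -0.07, 0.0], [-0.07, -0.998, 0.0], [0.0, -0.0, -1.0]]
ft_force: [0.0, 0.4, 0.3]
grip_width: 0.0856
```

arm_command(
  rows="0.3 0 0 10 0 0 -5.8;0.3 0 0 10 0 0 -5.8;0.3 0 0 0 0 0 0;0.3 0 0 0 0 0 0",
)

```text
time_s: 2.98
position: [0.6103, 0.1621, 0.2007]
tool_rot: [[0.992, 0.128, -0.001], [0.128, -0.992, -0.0], [-0.001, -0.0, -1.0]]
ft_force: [-0.2, -0.6, 0.5]
grip_width: 0.0597
```

```bash
python3 - <<'E'
from h import *
from rig import readout,eyes
s=readout.observe(); cm=eyes.camera_model("wrist"); im=eyes.get_image("wrist")
cv2.imwrite("pics/w2.png",im[:,:,::-1]); np.savez("w2.npz",**cm)
T=[.610,.1625,np.radians(7.65)]
delta(s,[T[0],T[1],0.04],toolR(T[2]))
P=np.array([[100,65,22],[100,-65,22],[-100,-65,22],[-100,65,22],[30,5,48],[30,-5,48],[-30,5,48],[-30,-5,48]])/1000.
print(proj(cm,place(T,P)).round(0).tolist())
E
```

```text
tool shift mm [-1.000e-01 -5.000e-01  1.607e+02] turn [-0.    0.04 -0.32] | at [610.3 162.1 200.7] F [-0.2 -0.6  0.5] w 59.7 t 2.98
[[239.0, 72.0], [391.0, 71.0], [379.0, 276.0], [255.0, 276.0], [310.0, 158.0], [321.0, 158.0], [310.0, 223.0], [321.0, 223.0]]
```

View pics/w2.png

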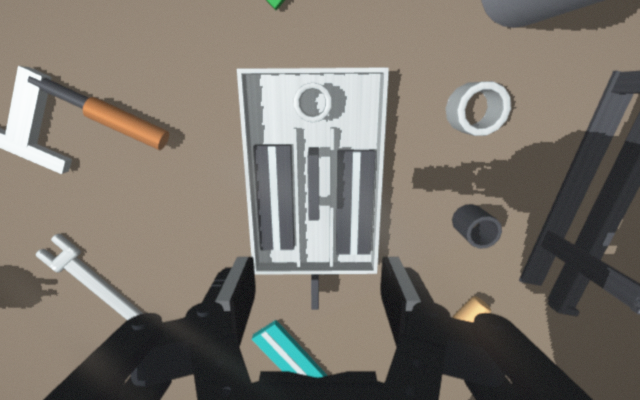

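arm_command(
  rows="0.3 1.8 -1 36 0 0 -0.3;0.3 0 0 36 0 0 0;0.3 0 0 36 0 0 0;0.3 0 0 30 0 0 0;0.3 0 0 20 0 0 0",
)

```text
time_s: 3.45
position: [0.6115, 0.1628, 0.0408]
tool_rot: [[0.991, 0.132, -0.002], [0.132, -0.991, -0.0], [-0.002, -0.0, -1.0]]
ft_force: [0.5, -0.2, -0.0]
grip_width: 0.0596
```

arm_command(
  rows="0.6 0 0 0 0 0 0;0.8 0 0 0 0 0 0;1 0 0 0 0 0 0;1 0 0 0 0 0 0;1 0 0 0 0 0 0",
  squeeze=70,
)

```text
time_s: 3.87
position: [0.6132, 0.1639, 0.0454]
tool_rot: [[0.991, 0.134, 0.005], [0.134, -0.991, 0.001], [0.005, -0.0, -1.0]]
ft_force: [-0.4, 2.2, 7.8]
grip_width: 0.0083
```

arm_command(
  rows="1 0 0 0 0 0 0;1 0 0 0 0 0 0;1 0 0 -4 0 0 0;1 0 0 -4 0 0 0;1 0 0 -4 0 0 0",
)

```text
time_s: 4.28
position: [0.6116, 0.1634, 0.0549]
tool_rot: [[0.991, 0.134, -0.001], [0.134, -0.991, -0.0], [-0.001, 0.0, -1.0]]
ft_force: [0.2, 0.2, -7.6]
grip_width: 0.0082
```

arm_command(
  rows="1 0 0 -10 0 0 0;1 0 0 -16 0 0 0;1 0 0 -22 0 0 0;1 0 0 -22 0 0 0;1 0 0 -22 0 0 0",
)

```text
time_s: 4.7
position: [0.6117, 0.1634, 0.1483]
tool_rot: [[0.991, 0.134, -0.001], [0.134, -0.991, -0.0], [-0.001, 0.0, -1.0]]
ft_force: [1.3, 0.2, -7.0]
grip_width: 0.0085
```

arm_command(
  rows="1 -3 3 -16 0 0 0;1 -6 7 -8 0 0 0;1 -10 11 -4 0 0 0;1 -13 15 0 0 0 0;1 -14 16 0 0 0 0",
)

```text
time_s: 5.12
position: [0.5723, 0.105, 0.1747]
tool_rot: [[0.991, 0.135, -0.001], [0.135, -0.991, -0.0], [-0.001, 0.0, -1.0]]
ft_force: [1.1, -0.1, -7.9]
grip_width: 0.0086
```

arm_command(
  rows="1 -15 17 0 0 0 0;1 -15 17 0 0 0 0;1 -15 17 0 0 0 0;1 -15 17 0 0 0 0;1 -15 17 0 0 0 0",
)

```text
time_s: 5.53
position: [0.509, 0.0104, 0.1747]
tool_rot: [[0.991, 0.134, -0.001], [0.134, -0.991, 0.0], [-0.001, -0.0, -1.0]]
ft_force: [1.0, -0.6, -7.4]
grip_width: 0.0084
```

arm_command(
  rows="1 -15 17 0 0 0 0;1 -15 17 0 0 0 0;1 -15 17 0 0 0 0;1 -15 17 0 0 0 0;1 -15 17 0 0 0 0",
)

```text
time_s: 5.95
position: [0.446, -0.0836, 0.1748]
tool_rot: [[0.991, 0.134, -0.001], [0.134, -0.991, 0.0], [-0.001, -0.0, -1.0]]
ft_force: [-0.3, 0.0, -7.7]
grip_width: 0.0086
```

arm_command(
  rows="1 -15 17 0 0 0 0;1 -13 15 0 0 0 1;1 -10 12 0 0 0 2;1 -6 8 0 0 0 3;1 -2 3 0 0 0 3",
)

```text
time_s: 6.37
position: [0.4069, -0.144, 0.1748]
tool_rot: [[1.0, -0.027, -0.001], [-0.027, -1.0, -0.0], [-0.001, 0.0, -1.0]]
ft_force: [-0.2, -0.4, -7.2]
grip_width: 0.0081
```

arm_command(
  rows="1 0 0 0 0 0 2;1 0 0 0 0 0 0.7;1 0 0 0 0 0 0;1 0 0 0 0 0 0",
)

```text
time_s: 6.7
position: [0.4081, -0.1427, 0.1748]
tool_rot: [[0.998, -0.068, -0.0], [-0.068, -0.998, 0.0], [-0.0, -0.0, -1.0]]
ft_force: [0.2, -0.3, -6.9]
grip_width: 0.0088
```

```bash
cat > look.py <<'E'
import sys
from h import *
from rig import readout,eyes
n=sys.argv[1]
s=readout.observe(); cm=eyes.camera_model("wrist"); im=eyes.get_image("wrist")
cv2.imwrite(f"pics/{n}.png",im[:,:,::-1]); np.savez(f"{n}.npz",**cm,pos=s["position"],rot=s["tool_rot"])
RK=[.6145,-.169,np.radians(-4.05)]
x=place(RK,[[-.215,0,.175]])[0]
delta(s,x,toolR(RK[2]))
E
python3 look.py w3
```

```text
tool shift mm [-7.3 11.6 -0.2] turn [-0.    0.01  0.13] | at [ 408.1 -142.7  174.8] F [ 0.2 -0.3 -6.9] w 8.8 t 6.7
```

View pics/w3.png

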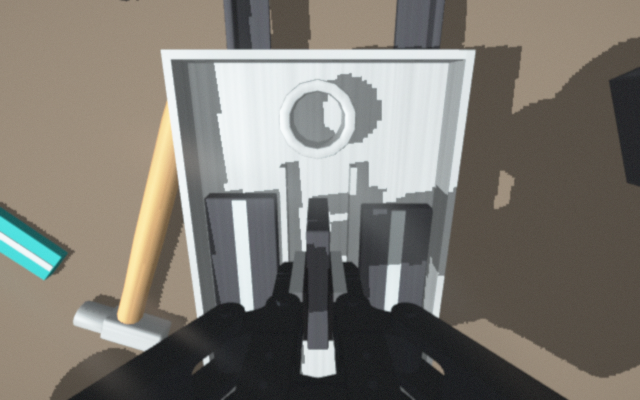

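Tray is held level and straight, pieces in place: nose rim corners at (163,52) and (474,52), rack runners ahead at (248,25) and (418,25). I'll align with the rack, lower in front of it and look again.

arm_command(
  rows="1 -2 3 2 0 0 0.1;1 -3 4 5 0 0 0;1 -2 4 8 0 0 0;1 0 0.6 10 0 0 0;1 0 0 10 0 0 0",
)

```text
time_s: 7.17
position: [0.4001, -0.1545, 0.1389]
tool_rot: [[0.997, -0.072, -0.0], [-0.072, -0.997, -0.0], [-0.0, 0.0, -1.0]]
ft_force: [1.1, -0.3, -7.7]
grip_width: 0.0081
```

arm_command(
  rows="1 0 0 10 0 0 0;1 0 0 10 0 0 0;1 0 0 6 0 0 0;1 0 0 4 0 0 0;1 0 0 0 0 0 0",
)

```text
time_s: 7.58
position: [0.4002, -0.154, 0.109]
tool_rot: [[0.997, -0.071, -0.001], [-0.071, -0.997, 0.001], [-0.001, -0.001, -1.0]]
ft_force: [-0.2, -0.5, -7.9]
grip_width: 0.0084
```

```bash
python3 look.py w4; python3 - <<'E'
from h import *
d=np.load("w3.npz"); cm=dict(mtx=d["mtx"],view=d["view"])
# tray pose in tool frame: x,y,zdrop, yaw from nose rim corners
Rt,pt=d["rot"],d["pos"]
def f(q):
    L=np.array([[100,65,22],[100,-65,22]])/1000.
    c,s=np.cos(q[2]),np.sin(q[2])
    T=np.c_[q[0]+c*L[:,0]-s*L[:,1],-(q[1]+s*L[:,0]+c*L[:,1]),-(L[:,2]-q[3])]
    return (proj(cm,T@Rt.T+pt)-[[163,52],[474,52]]).ravel()
print(least_squares(f,[0,0,0,.042]).x*[1e3,1e3,57.3,1e3])
E
```

```text
tool shift mm [ -0.3  -0.2 -66. ] turn [-0.05  0.08 -0.04] | at [ 400.2 -154.   109. ] F [-0.2 -0.5 -7.9] w 8.4 t 7.58
[-1.25480094e+00 -1.21624194e+00 -9.09571784e-03  4.72343428e+01]
```

View pics/w4.png

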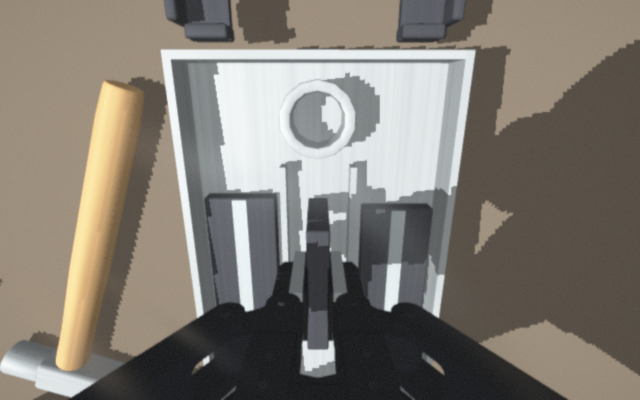

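Lips show at (185–230,38) and (399–446,38), tray nose rim from 163 to 474 at row 52. The tray sits about 1.5 mm too far right. I'll refine numerically on pixel profiles.

```bash
python3 - <<'E'
import cv2,numpy as np
g=cv2.cvtColor(cv2.imread("pics/w4.png"),cv2.COLOR_BGR2GRAY).astype(float)
def cross(r,t,a,b):
    p=g[r,a:b]; i=np.where((p[:-1]-t)*(p[1:]-t)<0)[0]
    return [round(a+k+(t-p[k])/(p[k+1]-p[k]),1) for k in i]
for r in (24,28,31,34,36): print(r,cross(r,75,160,250),cross(r,75,380,480))
for r in (52,54,56): print(r,cross(r,150,150,180),cross(r,150,460,490))
for c in (195,205,215,220,410,420,430,440): print(c,g[32:50,c].astype(int))
E
```

```text
24 [np.float64(178.5), np.float64(184.6), np.float64(229.2), np.float64(231.3)] [np.float64(443.7), np.float64(454.2)]
28 [np.float64(224.9), np.float64(231.6)] [np.float64(398.8), np.float64(444.1), np.float64(447.6)]
31 [np.float64(225.2), np.float64(232.7)] [np.float64(397.8), np.float64(446.9)]
34 [np.float64(225.6), np.float64(233.1)] [np.float64(397.9), np.float64(401.3), np.float64(443.7), np.float64(446.8)]
36 [np.float64(225.1), np.float64(233.2)] [np.float64(397.0), np.float64(442.8), np.float64(446.5)]
52 [np.float64(159.1)] []
54 [np.float64(159.2)] [np.float64(474.8)]
56 [np.float64(159.2)] [np.float64(474.5)]
195 [112 112 106 101  90  75  56  47  58  96 134 146 145 147 146 148 154 192]
205 [108 105 108 100  89  76  58  51  52  71 110 138 145 145 147 147 155 191]
215 [108 106 104  98  89  77  61  51  48  70 109 141 145 147 147 145 155 188]
220 [105 108 105  99  92  76  59  52  54  73 110 141 146 147 146 146 155 190]
410 [100 102  97  93  89  76  59  50  52  64  99 137 146 146 144 123 102 143]
420 [100  99  97  93  89  75  57  48  47  56  97 135 143 129  97  81  93 142]
430 [ 96  96  96  94  86  75  58  48  46  59 101 137 144 146 142 131 108 144]
440 [ 97 100  98  93  85  76  66  71  82  82  85 108 139 142 130  97  95 142]
```

```bash
cat >> h.py <<'E'
def atz(cm,uv,z):
    V=cm["view"]; Rc=V[:3,:3].T; c=-Rc@V[:3,3]
    d=Rc@(np.linalg.inv(cm["mtx"])@[uv[0],uv[1],1]*[1,-1,-1]); return c+d*(z-c[2])/d[2]
E
python3 - <<'E'
from h import *
d=np.load("w4.npz"); cm=dict(mtx=d["mtx"],view=d["view"]); Rt,pt=d["rot"],d["pos"]
for uv,z in (((231,37.5),.047),((399,37.5),.047),((185,37.5),.047),((446.5,37.5),.047),((163,50),.089),((474.5,50),.089),((163,50),.084),((474.5,50),.084)): print(uv,z,(Rt.T@(atz(cm,uv,z)-pt)*1000).round(1))
E
```

```text
(231, 37.5) 0.047 [109.5 -43.6  61.9]
(399, 37.5) 0.047 [109.5  42.6  61.8]
(185, 37.5) 0.047 [109.6 -67.2  61.9]
(446.5, 37.5) 0.047 [109.5  67.   61.8]
(163, 50) 0.089 [ 98.9 -61.4  19.9]
(474.5, 50) 0.089 [98.9 64.  19.8]
(163, 50) 0.084 [ 99.5 -63.5  24.9]
(474.5, 50) 0.084 [99.5 66.2 24.8]
```

arm_command(
  rows="1 2 -0.8 2 0 0 0;1 6 -0.8 2 0 0 0;1 10 0 0 0 0 0;1 12 0 0 0 0 0;1 12 0 0 0 0 0",
)

```text
time_s: 8.05
position: [0.444, -0.1555, 0.1061]
tool_rot: [[0.997, -0.071, 0.001], [-0.071, -0.997, -0.001], [0.001, 0.0, -1.0]]
ft_force: [-0.3, 0.1, -8.7]
grip_width: 0.0083
```

arm_command(
  rows="1 12 0 0 0 0 0;1 12 0 0 0 0 0;1 12 0 0 0 0 0;1 12 0 0 0 0 0;1 12 0 0 0 0 0",
)

```text
time_s: 8.47
position: [0.504, -0.1596, 0.1058]
tool_rot: [[0.997, -0.071, 0.001], [-0.071, -0.997, -0.0], [0.001, 0.0, -1.0]]
ft_force: [0.1, 0.1, -8.3]
grip_width: 0.0085
```

arm_command(
  rows="1 10 0 0 0 0 0;1 8 0 0 0 0 0;1 6 0 0 0 0 0;1 4 0 0 0 0 0;1 0 0 0 0 0 0",
)

```text
time_s: 8.88
position: [0.531, -0.1616, 0.1057]
tool_rot: [[0.997, -0.071, 0.0], [-0.071, -0.997, -0.0], [0.0, 0.0, -1.0]]
ft_force: [-0.3, -0.3, -7.0]
grip_width: 0.0081
```

```bash
python3 look.py w5; python3 - <<'E'
import cv2
im=cv2.imread("pics/w5.png"); cv2.imwrite("pics/w5c.png",cv2.resize(im[0:260,120:520],None,fx=2,fy=2,interpolation=cv2.INTER_CUBIC))
E
```

```text
tool shift mm [-131.2    1.5  -69.3] turn [ 0.01 -0.02 -0.02] | at [ 531.  -161.6  105.7] F [-0.3 -0.3 -7. ] w 8.1 t 8.88
```

View pics/w5c.png

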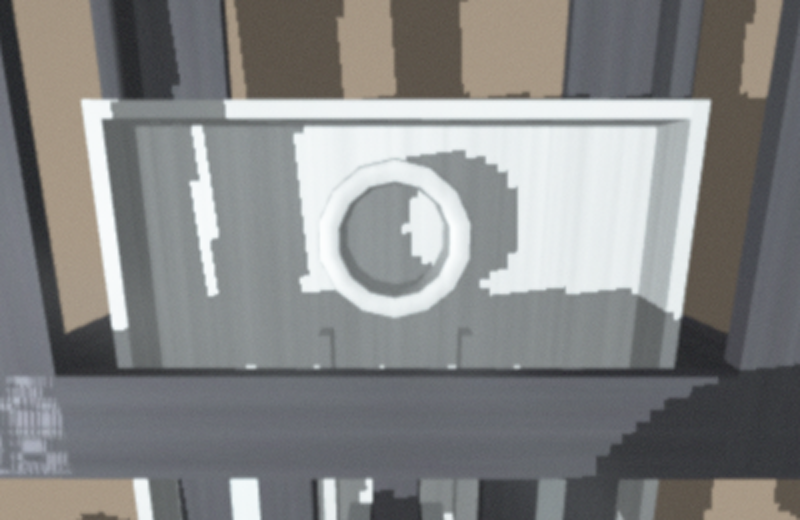

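The tray is centred: rim mid at column 396.5, bar opening mid at 397.5, pieces in place. I'll check the distance to the bar.

```bash
python3 - <<'E'
from h import *
d=np.load("w5.npz"); cm=dict(mtx=d["mtx"],view=d["view"]); Rt,pt=d["rot"],d["pos"]
f=lambda u,v:(120+u/2,v/2)
for uv,z in ((f(395,478),.118),(f(55,374),.118),(f(740,374),.118),(f(82,100),.081),(f(710,100),.081),(f(228,96),.040),(f(566,96),.040)): print(uv,z,(Rt.T@(atz(cm,uv,z)-pt)*1000).round(1))
E
```

```text
(317.5, 239.0) 0.118 [ 30.5   0.8 -12.3]
(147.5, 187.0) 0.118 [ 50.8 -59.7 -12.3]
(490.0, 187.0) 0.118 [ 50.8  62.2 -12.2]
(161.0, 50.0) 0.081 [ 99.5 -64.3  24.8]
(475.0, 50.0) 0.081 [99.5 66.3 24.8]
(234.0, 48.0) 0.04 [105.1 -43.3  65.8]
(403.0, 48.0) 0.04 [105.1  46.   65.8]
```

arm_command(
  rows="1 1 0.3 0 0 -1.7 0;1 3 0 0 0 -1.7 0;1 0 0 2 0 0 0;1 0 0 3 0 0 0;1 0 0 0 0 0 0",
)

```text
time_s: 9.35
position: [0.5333, -0.1619, 0.1]
tool_rot: [[0.996, -0.071, -0.06], [-0.071, -0.997, 0.005], [-0.06, -0.001, -0.998]]
ft_force: [-0.8, -0.2, -8.0]
grip_width: 0.0082
```

arm_command(
  rows="1 0 0 2 0 0 0;1 0 0 2 0 0 0;1 0 0 1 0 0 0;1 0 0 0 0 0 0",
)

```text
time_s: 9.68
position: [0.5335, -0.1621, 0.0955]
tool_rot: [[0.996, -0.071, -0.06], [-0.071, -0.997, 0.004], [-0.06, -0.0, -0.998]]
ft_force: [0.8, -0.0, -8.1]
grip_width: 0.008
```

arm_command(
  rows="1 0 0 1 0 0 0;1 0 0 1 0 0 0;1 0 0 0 0 0 0",
)

```text
time_s: 9.93
position: [0.5335, -0.1621, 0.0936]
tool_rot: [[0.996, -0.071, -0.059], [-0.071, -0.997, 0.004], [-0.059, -0.0, -0.998]]
ft_force: [-0.4, 0.2, -7.7]
grip_width: 0.0082
```

arm_command(
  rows="1 0 0 1 0 0 0;1 0 0 0 0 0 0",
)

```text
time_s: 10.1
position: [0.5335, -0.1621, 0.0926]
tool_rot: [[0.996, -0.071, -0.059], [-0.071, -0.997, 0.004], [-0.059, -0.0, -0.998]]
ft_force: [0.6, 0.5, -6.8]
grip_width: 0.0084
```

arm_command(
  rows="1 0 0 1 0 0 0;1 0 0 0 0 0 0",
)

```text
time_s: 10.27
position: [0.5334, -0.1621, 0.0916]
tool_rot: [[0.996, -0.071, -0.059], [-0.071, -0.997, 0.004], [-0.06, -0.0, -0.998]]
ft_force: [0.6, -0.5, -7.3]
grip_width: 0.0083
```

arm_command(
  rows="1 0 0 1 0 0 0;1 0 0 0 0 0 0",
)

```text
time_s: 10.43
position: [0.5335, -0.1622, 0.0913]
tool_rot: [[0.996, -0.071, -0.059], [-0.071, -0.997, 0.004], [-0.059, 0.0, -0.998]]
ft_force: [-1.2, 1.9, -1.7]
grip_width: 0.0084
```

arm_command(
  rows="1 0 0 1 0 0 0;1 0 0 0 0 0 0",
)

```text
time_s: 10.6
position: [0.5336, -0.1622, 0.0912]
tool_rot: [[0.996, -0.071, -0.058], [-0.071, -0.997, 0.003], [-0.058, 0.001, -0.998]]
ft_force: [-4.1, 1.5, 8.2]
grip_width: 0.0085
```

arm_command(
  rows="1 0 0 1 0 0 0;1 0 0 0 0 0 0",
)

```text
time_s: 10.77
position: [0.5336, -0.1622, 0.0911]
tool_rot: [[0.996, -0.071, -0.057], [-0.071, -0.997, 0.003], [-0.057, 0.001, -0.998]]
ft_force: [-6.1, 3.1, 15.6]
grip_width: 0.0083
```

arm_command(
  rows="1 0 0 -2 0 0 0;0.6 0 0 0 0 0 0;0.3 0 0 0 0 0 0;0.3 0 0 0 0 0 0;0.3 0 0 0 0 0 0",
)

```text
time_s: 11.18
position: [0.5336, -0.1623, 0.0908]
tool_rot: [[0.996, -0.071, -0.059], [-0.071, -0.997, 0.004], [-0.059, 0.0, -0.998]]
ft_force: [-0.1, 0.4, 0.3]
grip_width: 0.0564
```

arm_command(
  rows="0.3 -3 0 -8 0 0 0;0.3 -5 0 -15 0 0 0;0.3 -8 0 -20 0 0 0;0.3 -12 0 -20 0 0 0;0.3 -15 0 -20 0 3.3 0",
)

```text
time_s: 11.6
position: [0.4962, -0.1597, 0.1773]
tool_rot: [[0.998, -0.071, -0.001], [-0.071, -0.998, -0.0], [-0.001, 0.0, -1.0]]
ft_force: [-0.1, -0.7, 0.6]
grip_width: 0.0597
```

```bash
python3 - <<'E'
from h import *
from rig import readout,eyes
s=readout.observe(); im=eyes.get_image("side")[:,:,::-1]; w=eyes.get_image("wrist")[:,:,::-1]
cm=eyes.camera_model("wrist"); np.savez("w6.npz",**cm,pos=s["position"],rot=s["tool_rot"])
a=cv2.resize(im[140:240,280:400],(400,333),interpolation=cv2.INTER_CUBIC); b=cv2.resize(w,(533,333))
cv2.imwrite("pics/w6.png",w); cv2.imwrite("pics/s6.png",cv2.resize(np.hstack([a,b]),None,fx=.85,fy=.85))
delta(s,[s["position"][0]]*1+[0,0],toolR(np.radians(-4.05)))
E
```

```text
tool shift mm [ -11.1 -159.4  177.2] turn [0.03 0.05 0.01] | at [ 496.2 -159.7  177.3] F [-0.1 -0.7  0.6] w 59.7 t 11.6
```

View pics/s6.png

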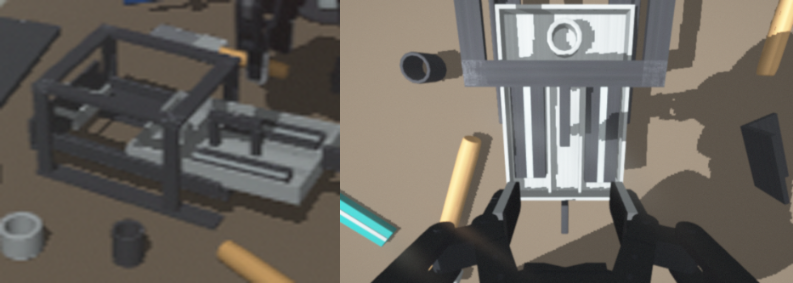

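The tray rests nose in, tail on the lips, pieces in place; the tab lies at column 318, rows 285–328 of the wrist view. I'll go back and pinch the tab.

arm_command(
  rows="0.3 -20 0 0 0 0 0;0.3 -25 0 0 0 0 0;0.3 -25 0 5 0 0 0;0.3 -16 0 15 0 0 0;0.3 0 0 25 0 0 0",
)

```text
time_s: 12.12
position: [0.4082, -0.1533, 0.1322]
tool_rot: [[0.997, -0.072, -0.0], [-0.072, -0.997, -0.002], [-0.0, 0.002, -1.0]]
ft_force: [0.6, -0.8, -0.4]
grip_width: 0.0597
```

arm_command(
  rows="0.3 0 0 25 0 0 0;0.3 0 0 20 0 0 0;0.3 0 0 10 0 0 0;0.3 0 0 5 0 0 0;0.5 0 0 0 0 0 0",
)

```text
time_s: 12.53
position: [0.4094, -0.1532, 0.0704]
tool_rot: [[0.997, -0.071, -0.004], [-0.071, -0.997, 0.001], [-0.004, -0.001, -1.0]]
ft_force: [-0.7, 0.3, -0.7]
grip_width: 0.0491
```

arm_command(
  rows="0.8 0 0 0 0 0 0;1 0 0 0 0 0 0;1 0 0 0 0 0 0;1 0 0 0 0 0 0;1 0 0 0 0 0 0",
  squeeze=25,
)

```text
time_s: 12.95
position: [0.4098, -0.1535, 0.0718]
tool_rot: [[0.997, -0.071, -0.001], [-0.071, -0.997, -0.001], [-0.001, 0.001, -1.0]]
ft_force: [0.0, -0.0, 2.3]
grip_width: 0.0075
```

arm_command(
  rows="1 2 0 0.2 0 0 0;1 4 0 0.5 0 0 0;1 5 0 0.5 0 0 0;1 5 0 0.5 0 0 0;1 5 0 0.4 0 0 0",
)

```text
time_s: 13.37
position: [0.4294, -0.1543, 0.0694]
tool_rot: [[0.997, -0.071, -0.005], [-0.071, -0.997, 0.001], [-0.005, -0.001, -1.0]]
ft_force: [-10.2, 0.4, 10.3]
grip_width: 0.0071
```

arm_command(
  rows="1 5 0 0.4 0 0 0;1 5 0 0.4 0 0 0;1 5 0 0.3 0 0 0;1 5 0 0.3 0 0 0;1 5 0 0.3 0 0 0",
)

```text
time_s: 13.78
position: [0.4539, -0.1561, 0.0681]
tool_rot: [[0.997, -0.071, -0.006], [-0.071, -0.997, 0.001], [-0.006, -0.001, -1.0]]
ft_force: [-13.0, 1.2, 16.2]
grip_width: 0.0074
```

arm_command(
  rows="1 5 0 0.3 0 0 0;1 5 0 0.3 0 0 0;1 5 0 0.3 0 0 0;1 4 0 0.2 0 0 0;1 3 0 0.1 0 0 0",
)

```text
time_s: 14.2
position: [0.4759, -0.1577, 0.0669]
tool_rot: [[0.997, -0.071, -0.005], [-0.071, -0.997, 0.001], [-0.005, -0.0, -1.0]]
ft_force: [-13.1, 0.8, 15.7]
grip_width: 0.0078
```

arm_command(
  rows="1 0 0 -0.8 0 0 0;1 0 0 -0.8 0 0 0;1 0 0 0 0 0 0",
)

```text
time_s: 14.45
position: [0.4768, -0.1578, 0.0675]
tool_rot: [[0.997, -0.071, -0.003], [-0.071, -0.997, 0.001], [-0.003, -0.001, -1.0]]
ft_force: [-2.5, 1.0, -3.9]
grip_width: 0.0075
```

```bash
cat > nose.py <<'E'
from h import *
from rig import readout,eyes
s=readout.observe(); cm=eyes.camera_model("wrist"); im=eyes.get_image("wrist")
cv2.imwrite("pics/w_last.png",im[:,:,::-1]); np.savez("w_last.npz",**cm,pos=s["position"],rot=s["tool_rot"])
print((s["position"]*1000).round(1),s["ft_force"].round(1))
g=cv2.cvtColor(im,cv2.COLOR_RGB2GRAY)
for c in (260,375): print(c,g[100:400:4,c].tolist())
RK=[.6145,-.168,np.radians(-4.05)]
P=np.array([[-55,0,118],[-107,55,47],[-100,0,64],[-140,0,64]])/1000.; print(proj(cm,place(RK,P)).round(0).tolist())
E
python3 nose.py
```

```text
[ 476.8 -157.8   67.5] [-2.5  1.  -3.9]
260 [86, 89, 91, 98, 98, 100, 103, 100, 100, 100, 104, 105, 104, 108, 109, 113, 116, 120, 122, 125, 127, 125, 225, 231, 232, 232, 233, 233, 233, 160, 133, 115, 110, 110, 108, 229, 237, 170, 151, 152, 153, 152, 151, 153, 151, 152, 152, 151, 149, 149, 151, 150, 88, 30, 33, 30, 31, 37, 30, 30, 35, 29, 30, 31, 31, 33, 32, 30, 32, 27, 29, 34, 34, 30, 32]
375 [68, 68, 68, 76, 78, 80, 80, 84, 86, 91, 94, 95, 99, 98, 101, 102, 103, 103, 101, 108, 109, 110, 115, 112, 116, 144, 169, 171, 170, 151, 145, 129, 125, 123, 119, 137, 140, 151, 153, 152, 152, 151, 152, 150, 152, 150, 151, 152, 150, 149, 151, 151, 83, 33, 31, 31, 33, 33, 31, 32, 32, 33, 32, 33, 34, 27, 27, 35, 30, 28, 32, 32, 34, 31, 29]
[[315.0, 91.0], [199.0, 209.0], [317.0, 206.0], [317.0, 290.0]]
```

```bash
python3 - <<'E'
from h import *
d=np.load("w_last.npz"); cm=dict(mtx=d["mtx"],view=d["view"]); Rt,pt=d["rot"],d["pos"]
g=cv2.cvtColor(cv2.imread("pics/w_last.png"),cv2.COLOR_BGR2GRAY)
print(g[236:256,260].tolist(), g[80:100,318].tolist())
for z in (.069,.072): print((Rt.T@(atz(cm,(260,246.5),z)-pt)*1000).round(1))
E
```

```text
[108, 113, 132, 183, 229, 236, 236, 237, 237, 236, 230, 209, 170, 152, 152, 151, 151, 152, 153, 152] [104, 105, 110, 132, 189, 234, 242, 242, 242, 242, 242, 242, 242, 242, 242, 241, 242, 242, 241, 241]
[ 22.2 -23.   -1.5]
[ 23.6 -22.4  -4.6]
```

arm_command(
  rows="1 2 0 0 0 0 0;1 2.5 0 0.1 0 0 0;1 2.5 0 0.1 0 0 0;1 1.5 0 0.1 0 0 0;1 1 0 0 0 0 0",
)

```text
time_s: 14.92
position: [0.4871, -0.1589, 0.0673]
tool_rot: [[0.997, -0.071, -0.002], [-0.071, -0.997, 0.0], [-0.002, -0.0, -1.0]]
ft_force: [-3.2, -0.3, -3.9]
grip_width: 0.0075
```

arm_command(
  rows="1 1 0 0 0 0 0;1 1 0 0 0 0 0;1 1 0 0 0 0 0;1 1 0 0 0 0 0;1 1 0 0 0 0 0",
)

```text
time_s: 15.33
position: [0.4907, -0.1588, 0.0672]
tool_rot: [[0.997, -0.071, -0.005], [-0.071, -0.997, 0.001], [-0.005, -0.001, -1.0]]
ft_force: [-8.6, 0.9, -2.6]
grip_width: 0.0079
```

arm_command(
  rows="1 1 0 0 0 0 0;1 1 0 0 0 0 0;1 1 0 0 0 0 0;1 1 0 0 0 0 0;1 0 0 0 0 0 0",
)

```text
time_s: 15.75
position: [0.4946, -0.1591, 0.0671]
tool_rot: [[0.997, -0.071, -0.005], [-0.071, -0.997, 0.001], [-0.005, -0.001, -1.0]]
ft_force: [-7.8, 0.5, -2.0]
grip_width: 0.0074
```

```bash
python3 nose.py|head -1;  python3 - <<'E'
from h import *
d=np.load("w_last.npz"); cm=dict(mtx=d["mtx"],view=d["view"]); Rt,pt=d["rot"],d["pos"]
g=cv2.cvtColor(cv2.imread("pics/w_last.png"),cv2.COLOR_BGR2GRAY)
print(g[230:260,260].tolist())
E
```

```text
[ 494.6 -159.1   67.1] [-7.8  0.5 -2. ]
[114, 114, 114, 112, 111, 112, 112, 113, 135, 185, 231, 238, 239, 239, 238, 238, 234, 212, 170, 156, 155, 154, 153, 152, 153, 155, 153, 155, 156, 155]
```

arm_command(
  rows="1 1 0 0 0 0 0;1 1 0 0 0 0 0;1 1 0 0 0 0 0;1 0.7 0 0 0 0 0;1 0 0 0 0 0 0",
)

```text
time_s: 16.22
position: [0.4981, -0.1593, 0.0671]
tool_rot: [[0.997, -0.071, -0.006], [-0.071, -0.997, 0.001], [-0.006, -0.001, -1.0]]
ft_force: [-9.5, 0.5, -0.8]
grip_width: 0.0074
```

arm_command(
  rows="1 0 0 1 0 0 0;1 0 0 1 0 0 0;1 0 0 1 0 0 0;1 0 0 0 0 0 0",
)

```text
time_s: 16.55
position: [0.4978, -0.1592, 0.0639]
tool_rot: [[0.997, -0.071, -0.006], [-0.071, -0.997, 0.002], [-0.006, -0.001, -1.0]]
ft_force: [-10.7, 0.3, -2.4]
grip_width: 0.0079
```

arm_command(
  rows="1 0 0 1 0 0 0;1 0 0 1 0 0 0;1 0 0 1 0 0 0;1 0 0 0 0 0 0",
)

```text
time_s: 16.88
position: [0.4976, -0.1592, 0.0608]
tool_rot: [[0.997, -0.071, -0.007], [-0.071, -0.997, 0.002], [-0.007, -0.001, -1.0]]
ft_force: [-12.0, -0.3, -2.2]
grip_width: 0.0075
```

arm_command(
  rows="1 0 0 1 0 0 0;1 0 0 0.5 0 0 0;1 0 0 0 0 0 0",
)

```text
time_s: 17.13
position: [0.4975, -0.1592, 0.0594]
tool_rot: [[0.997, -0.071, -0.007], [-0.071, -0.997, 0.002], [-0.007, -0.001, -1.0]]
ft_force: [-12.8, 0.3, -1.5]
grip_width: 0.0077
```

arm_command(
  rows="1 0 0 1 0 0 0;1 0 0 0 0 0 0;1 0 0 0 0 0 0",
)

```text
time_s: 17.38
position: [0.4975, -0.1592, 0.0587]
tool_rot: [[0.997, -0.071, -0.007], [-0.071, -0.997, 0.002], [-0.007, -0.001, -1.0]]
ft_force: [-12.6, 0.7, 0.8]
grip_width: 0.0079
```

arm_command(
  rows="1 0 0 1 0 0 0;1 0 0 0 0 0 0;1 0 0 0 0 0 0",
)

```text
time_s: 17.63
position: [0.4975, -0.1592, 0.0587]
tool_rot: [[0.997, -0.071, -0.006], [-0.071, -0.997, 0.001], [-0.006, -0.001, -1.0]]
ft_force: [-18.0, 1.0, 12.4]
grip_width: 0.0076
```

arm_command(
  rows="1 -0.5 0 -1 0 0 0;1 -1 0 0 0 0 0;1 -1 0 0 0 0 0;1 -1 0 0 0 0 0;1 0 0 0 0 0 0",
)

```text
time_s: 18.05
position: [0.4957, -0.1594, 0.0588]
tool_rot: [[0.997, -0.071, -0.003], [-0.071, -0.997, 0.0], [-0.003, -0.0, -1.0]]
ft_force: [-4.7, 0.2, -3.5]
grip_width: 0.0073
```

arm_command(
  rows="1 -1 0 0 0 0 0;1 0 0 0 0 0 0",
)

```text
time_s: 18.22
position: [0.4949, -0.1594, 0.0589]
tool_rot: [[0.997, -0.071, -0.002], [-0.071, -0.997, 0.0], [-0.002, -0.0, -1.0]]
ft_force: [-4.1, 0.5, -3.6]
grip_width: 0.0076
```

arm_command(
  rows="1 -0.5 0 0.4 0 0 0;0.9 0 0 0 0 0 0;0.7 0 0 0 0 0 0;0.4 0 0 0 0 0 0;0.3 0 0 0 0 0 0",
)

```text
time_s: 18.63
position: [0.4951, -0.1596, 0.0589]
tool_rot: [[0.997, -0.071, -0.0], [-0.071, -0.997, -0.001], [-0.0, 0.001, -1.0]]
ft_force: [-0.2, 0.1, -0.2]
grip_width: 0.0439
```

arm_command(
  rows="0.3 -10 0 0 0 0 0;0.3 -20 0 0 0 0 0;0.3 -20 0 -10 0 0 0;0.3 -10 0 -20 0 0 0;0.3 0 0 -30 0 0 0",
)

```text
time_s: 19.05
position: [0.4323, -0.1542, 0.1179]
tool_rot: [[0.997, -0.072, -0.006], [-0.072, -0.997, 0.003], [-0.007, -0.003, -1.0]]
ft_force: [0.2, 0.2, -1.3]
grip_width: 0.06
```

arm_command(
  rows="0.3 0 0 -30 0 0 0;0.3 0 0 -30 0 0 0;0.3 10 0 -10 0 0 0;0.3 0 0 0 0 0 0;0.3 0 0 0 0 0 0",
)

```text
time_s: 19.47
position: [0.4449, -0.1558, 0.1885]
tool_rot: [[0.997, -0.071, -0.001], [-0.071, -0.997, -0.0], [-0.001, 0.0, -1.0]]
ft_force: [-0.7, 0.6, -1.9]
grip_width: 0.0595
```

```bash
python3 nose.py|head -1;  python3 - <<'E'
from h import *
from rig import eyes
w=cv2.imread("pics/w_last.png"); im=eyes.get_image("side")[:,:,::-1]; t=eyes.get_image("top")[:,:,::-1]
a=cv2.resize(im[140:240,280:400],(480,400),interpolation=cv2.INTER_CUBIC)
b=cv2.resize(w[0:260,150:490],(314,240),interpolation=cv2.INTER_AREA)
c=cv2.resize(t[60:290,60:590],(314,160),interpolation=cv2.INTER_AREA)
cv2.imwrite("pics/fin.png",np.hstack([a,np.vstack([b,c])]))
E
```

```text
[ 444.9 -155.8  188.5] [-0.7  0.6 -1.9]
```

View pics/fin.png

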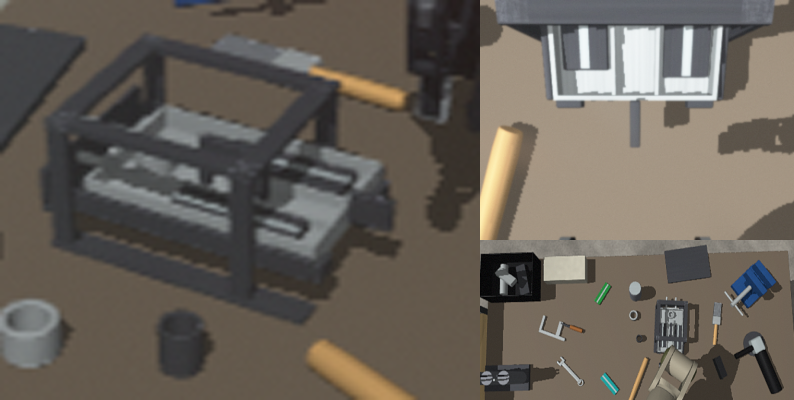

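```bash
python3 - <<'E'
from h import *
d=np.load("w_last.npz"); cm=dict(mtx=d["mtx"],view=d["view"]); Rt,pt=d["rot"],d["pos"]
g=cv2.cvtColor(cv2.imread("pics/w_last.png"),cv2.COLOR_BGR2GRAY)
for c in (240,250,390,400): print(c,g[96:126,c].tolist())
f=lambda v,z,c=240:((Rt.T@(atz(cm,(c,v),z)-pt)*1000)[0]+ (-85.5-(531-444.9)/.9975)).round(1)
for v in (106,108,109,110,112,115): print(v,"rack x at z62",f(v,.062),"z69",f(v,.069),"z47",f(v,.047))
print(g[104,215:250].tolist(),g[104,390:420].tolist())
a=atz(cm,(226,107),.062);b=atz(cm,(407,107),.062);print(np.linalg.norm(a-b))
E
```

```text
240 [132, 131, 131, 131, 131, 127, 140, 189, 234, 242, 242, 234, 193, 130, 109, 109, 111, 111, 113, 105, 108, 132, 147, 152, 150, 152, 151, 151, 152, 152]
250 [140, 138, 139, 140, 139, 141, 148, 188, 231, 240, 239, 230, 191, 130, 106, 107, 109, 108, 109, 104, 110, 132, 148, 152, 153, 152, 153, 151, 151, 150]
390 [239, 238, 235, 227, 209, 162, 149, 189, 233, 239, 238, 233, 202, 131, 103, 103, 100, 101, 100, 100, 102, 124, 146, 152, 152, 152, 151, 152, 151, 151]
400 [176, 177, 176, 175, 174, 163, 147, 188, 232, 238, 239, 233, 201, 131, 100, 98, 98, 100, 99, 99, 105, 127, 148, 153, 152, 150, 149, 152, 151, 153]
106 rack x at z62 -98.4 z69 -98.1 z47 -98.9
108 rack x at z62 -99.8 z69 -99.5 z47 -100.4
109 rack x at z62 -100.5 z69 -100.2 z47 -101.1
110 rack x at z62 -101.2 z69 -100.9 z47 -101.9
112 rack x at z62 -102.6 z69 -102.2 z47 -103.4
115 rack x at z62 -104.8 z69 -104.3 z47 -105.7
[149, 150, 150, 150, 151, 145, 130, 122, 123, 119, 111, 104, 94, 121, 201, 240, 245, 245, 243, 239, 235, 235, 235, 235, 234, 234, 234, 235, 235, 234, 233, 233, 233, 232, 232] [233, 231, 232, 232, 233, 232, 233, 231, 232, 232, 232, 234, 236, 236, 236, 229, 179, 103, 62, 60, 63, 72, 83, 77, 82, 84, 85, 82, 84, 85]
0.1329056644359793
```

```bash
python3 -c "
from rig import env; print(env.close_job())"
```

```text
the job is handed in; nothing more can be done
None
```

The tray is put away in the rack and the job is handed in at about 20 s of robot time. I carried it by the handle, set it nose first onto the runners and let go. I then pinched the tail tab, pushed against the sprung stop, lowered the tail behind the lips, eased back and released.

**Last checks, all in agreement:**
- **Tail position:** the tail edge measures at rack x about -100, and the full 7 mm of lip shows in front of it.
- **Lying flat:** the tail rim measures 130 mm wide when taken at flat height. The tail came down about 8 mm before it met the runners.
- **Pieces:** the coupons and the ring are in the tray.
- **Other things:** they look to be where they were, judged by eye. The last overview was small, so a tiny shift would not show.
- **Robot:** the hand is clear of everything.

**Forces:**
- **Pushing in:** about 8 to 13 N. It reached 18 N for a moment as the tail was pressed onto the runners.
- **Sliding in:** I briefly pressed the tail onto the lips with about 16 N. I raised the hand a little and the force dropped.

**Disagreements:** the wrist and top cameras differed by about 4 mm on the rack's position and up to 5 mm on the tray's. I aligned the tray by viewing it and the rack together in the wrist camera.

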